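Return four reagent containers to their spill saucers

TASK

Put the four closed jars and bottles away, each standing upright inside its own spill saucer: the small yellow jar in the yellow saucer, the small red jar in the red saucer, the white bottle with the green band in the green saucer and the black bottle in the black saucer. Set them down without dropping them or tipping them over, and leave the clear sample tube and the yellow roll of tape among them where they are.

Things in the scene. Friction and masses are not known exactly. Their poses are not given: they have to be found in the camera images.
- yellow_jar: small jar with yellow body and black screw cap, round, 23 mm diameter, 47 mm tall; origin at the centre of its underside, z up
- red_jar: small jar with red body and white screw cap, round, 23 mm diameter, 47 mm tall; origin at the centre of its underside, z up
- white_bottle: white bottle with a green band and blue screw cap, round, 36 mm diameter up to 38 mm, cap 29 mm diameter above, 60 mm tall in all; origin at the centre of its underside, z up
- black_bottle: black bottle with blue screw cap, round, 52 mm diameter up to 66 mm, neck and cap 29 mm diameter above, 106 mm tall in all; origin at the centre of its underside, z up
- yellow_saucer: yellow round spill saucer fixed on the worktop, bore 47 mm, outside 53 mm, floor 3 mm and rim 10.5 mm above its underside; origin at the centre of its underside, z up
- red_saucer: red round spill saucer fixed on the worktop, bore 47 mm, outside 53 mm, floor 3 mm and rim 10.5 mm above its underside; origin at the centre of its underside, z up
- green_saucer: green round spill saucer fixed on the worktop, bore 60 mm, outside 66 mm, floor 3 mm and rim 10.5 mm above its underside; origin at the centre of its underside, z up
- black_saucer: black round spill saucer fixed on the worktop, bore 76 mm, outside 82 mm, floor 3 mm and rim 10.5 mm above its underside; origin at the centre of its underside, z up
- sample_tube: bystander: clear standing sample tube with white cap, 31 mm diameter, 100 mm tall, loose; origin at the centre of its underside
- tape_ring: bystander: yellow roll of tape lying flat, 70 mm diameter, 19 mm high, loose; origin at the centre of its underside
There are look-alikes about, which are no part of the job. What is shaped like the yellow_jar but purple is not meant.

How it is judged:
By the outcome, as a careful person would: the job done as asked, in the order asked, and still so for the second after the job is handed in, with the robot touching nothing.
It also fails if it takes over 106 s, if anything falls off the work surface, if the arm or the gripper's body presses on something with over 40 N, if the wrist force passes 120 N, or if a joint passes its speed limit or range.

ROBOT

A 6-joint arm with a two-finger parallel gripper is mounted at the origin on a cart in front of the work surface, level with it; the furniture and walls round the work are solid. World frame = base frame: x ahead of the robot, y to its left, z up, the work surface at z = 0. Lengths are in mm, angles in rad, forces in N, time in s.
With the tool pointing down it reaches from about 350 to 975 mm from the base axis. Payload 7.1 kg.
Tool frame: the origin (TCP) lies between the finger pads; the fingertips stand 14 mm ahead of it and the grasp point (between the pads) lies 5 mm behind it; z points along the fingers, y is the line along which they close (so a half turn about z gives the same grasp; the last joint's range is limited). The gripper opens to 88 mm and grips with 3 to 60 N. Pads are 20 mm wide; open, the fingers measure 115 mm over their backs; the gripper's body (75 mm by 178 mm) begins 61 mm behind the grasp point.
Start: joints at [-1.2, 0.423, 1.63, -0, 1.089, -0.019], TCP at [237.518, -578.092, 236.675] pointing down, gripper open.
Joint ranges: [-3, 3], [-0.9, 2.11], [0.09, 2.58], [-1.31, 4.45], [0.11, 2.69], [-2.54, 2.54]. Speed limits (rad/s): [2.39, 2.39, 3.01, 3.14, 3.14, 3.14].

INTERFACE

Orientations are given as a rotation vector (axis times angle).
In Python, from workcell import ctrl gives the robot as it stands. The module is installed in compiled form; this text tells all that it offers.
- The arm moves only by the tool servo_tool, never from a script. Its argument "plan" is a list of rows, each a list of 3 entries, a list of its own where there are three numbers: the closure, from 0 (fully open) to 1 (shut), then the shift along the world's x, y, z in mm, then the turn about the world's z in degrees. In form: [[hand, [x, y, z], yaw], ...]. A call has 1 to 10 rows; each row is the pose to reach, as a shift and turn from the pose commanded when the call began; what a row does not reach only later rows make up. A row lasts 1/12 s, in which the tool goes at most 41.7 mm and 7.16 degrees, less where a joint would pass 70% of its speed; a pose out of reach is approached as far as the arm can. A call with a gripper value outside its range is refused whole. The fingers move at their own pace and stop on an object; the grip force is fixed at half the most. Time passes only in rows, so rows that repeat a pose let the fingers close. It gives the time, the measured TCP pose, the force, the opening and the grip force at its end, in the units of the state.
- ctrl.get_obs(): the state, without advancing time (a new reading comes with each control period).
- ctrl.get_image(name): name is "scene" or "side" or "wrist"; returns the picture (384x512x3 uint8, blue, green, red); there is no depth.
- ctrl.camera_info(name): a dict with "fovy" (degrees; the focal length in pixels is half the picture's height over the tangent of half this angle, whatever the lens; pixels are square), "cx", "cy" (the principal point, pixels), "rvec" (rotation vector, rad) and "tvec" (3), from world to camera coordinates, as OpenCV has them; the wrist camera has in their place "T_tool_cam" (4x4, takes a point from camera to tool coordinates, whose origin is the TCP and whose axes are the flange's). Camera axes: x right, y down, z forward; pixel columns grow to the right and rows downward; lengths in mm; the calibration is good to about 2 mm. A picture is of the moment at which its call begins: read the wrist's pose just before it. camera_info takes no time and is no camera call.
- ctrl.close_job(): hands the job in; it is judged then, once.
The state is a dict: "t": time; "qpos": joint angles; "qvel": joint speeds; "joint_torque": joint torques, N m; "ee_pos": TCP position; "orientation": TCP orientation; "ft_force": force on the tool from outside, world axes, zero at the start; "moment": the same for the moment, N m; "width": finger opening in mm; "grasp_force": force on a finger pad.
Only numpy, scipy, OpenCV 4.12 (cv2) and the standard library are available. Lean on these libraries where they do the work, as an engineer would, in place of code of your own. Each camera call takes 0.05 s, during which the arm holds its last target. There are 200 camera calls.

## Working session

There is one attempt and no reset: what is moved stays moved. The work goes in short steps, Python scripts to look and compute and a tool call to move; the robot and the scene stay as the last step left them, time stands still between calls to the robot, and variables do not carry over. Pictures are saved under pics/ and viewed, at most 14 in all, crops included, and the job is handed in when it is done.

Besides the shell and the picture viewer there is one more tool, called after "Emit:" by a JSON object that holds its "method" and its "body", one argument or row to a line. servo_tool: Moves the arm, as the interface text tells. Its arguments: {"type":"object","properties":{"plan":{"type":"array"}},"required":["plan"]}

```bash
mkdir -p pics
cat > h.py <<'E'
import numpy as np, cv2
from workcell import ctrl
def K(i): 
    f=192/np.tan(np.radians(i['fovy'])/2); return f
def ray(name,u,v,obs=None):
    i=ctrl.camera_info(name); f=K(i)
    d=np.array([(u-i['cx'])/f,(v-i['cy'])/f,1.])
    if 'rvec' in i:
        R=cv2.Rodrigues(np.array(i['rvec'],float))[0]; t=np.array(i['tvec'],float).ravel()
        return -R.T@t, R.T@d
    T=np.array(i['T_tool_cam']); o=obs or ctrl.get_obs()
    R=cv2.Rodrigues(np.array(o['orientation'],float))[0]
    return R@T[:3,3]+np.array(o['ee_pos']), R@T[:3,:3]@d
def at(name,u,v,z,obs=None):
    o,d=ray(name,u,v,obs); return o+d*(z-o[2])/d[2]
def proj(name,p,obs=None):
    i=ctrl.camera_info(name); f=K(i); p=np.array(p,float)
    if 'rvec' in i:
        c=cv2.Rodrigues(np.array(i['rvec'],float))[0]@p+np.array(i['tvec'],float).ravel()
    else:
        T=np.array(i['T_tool_cam']); o=obs or ctrl.get_obs()
        R=cv2.Rodrigues(np.array(o['orientation'],float))[0]
        c=T[:3,:3].T@(R.T@(p-np.array(o['ee_pos']))-T[:3,3])
    return c[0]/c[2]*f+i['cx'],c[1]/c[2]*f+i['cy']
E
python3 - <<'E'
from h import *
for n in('scene','side'):
    im=ctrl.get_image(n); cv2.imwrite(f'pics/{n}0.png',cv2.resize(im,(800,600),interpolation=cv2.INTER_CUBIC))
    i=ctrl.camera_info(n);print(i, ray(n,256,192))
print(ctrl.get_obs())
print(ctrl.camera_info('wrist'))
E
```

```text
{'fovy': 51.32207754920044, 'cx': 250.418524461252, 'cy': 186.42656530839372, 'rvec': array([ 1.99262372, -0.9848741 ,  0.49584796]), 'tvec': array([-359.58078054,  246.01295452,  703.51510254])} (array([-119.10011683, -559.04547773,  598.36237101]), array([ 0.64528871,  0.49442471, -0.58269738]))
{'fovy': 46.4472437303439, 'cx': 256.3119561961382, 'cy': 181.18399822317954, 'rvec': array([ 1.04361435, -2.08862875,  1.29478049]), 'tvec': array([291.77086058, 234.73940723, 842.20581345])} (array([-341.7106999 ,  625.01248478,  584.92448063]), array([ 0.70573539, -0.53270583, -0.46770378]))
{'t': 0.1, 'qpos': array([-1.19997662e+00,  4.23751780e-01,  1.63059768e+00, -4.31497301e-06,
        1.08860219e+00, -1.89797667e-02]), 'qvel': array([ 1.92065651e-04, -1.61988097e-03, -3.17843546e-03,  6.74706643e-05,
        2.51357113e-04,  1.31352080e-03]), 'joint_torque': array([-3.37543115e-04, -5.45612490e+01, -2.74325430e+01,  6.45369664e-02,
        1.87649438e-02, -2.47098257e-05]), 'ee_pos': array([ 237.36320883, -577.65652759,  235.99355852]), 'orientation': array([-3.08080051e+00, -6.08170577e-01,  3.79351306e-04]), 'ft_force': array([ 0.38054574, -0.39581727, -0.1648486 ]), 'moment': array([ 0.02970842, -0.03883346,  0.01101323]), 'grasp_force': 0.0, 'width': 87.91495300704773}
{'fovy': 64.87425224297778, 'cx': 253.48035380451728, 'cy': 194.3461033713953, 'T_tool_cam': array([[ 8.51145647e-04, -9.53582395e-01, -3.01131019e-01,
         8.34083111e+01],
       [ 9.99999588e-01,  7.16757629e-04,  5.56760441e-04,
        -3.46437297e-01],
       [-3.15079000e-04, -3.01131369e-01,  9.53582613e-01,
        -1.48142242e+02],
       [ 0.00000000e+00,  0.00000000e+00,  0.00000000e+00,
         1.00000000e+00]])}
```

View pics/scene0.png

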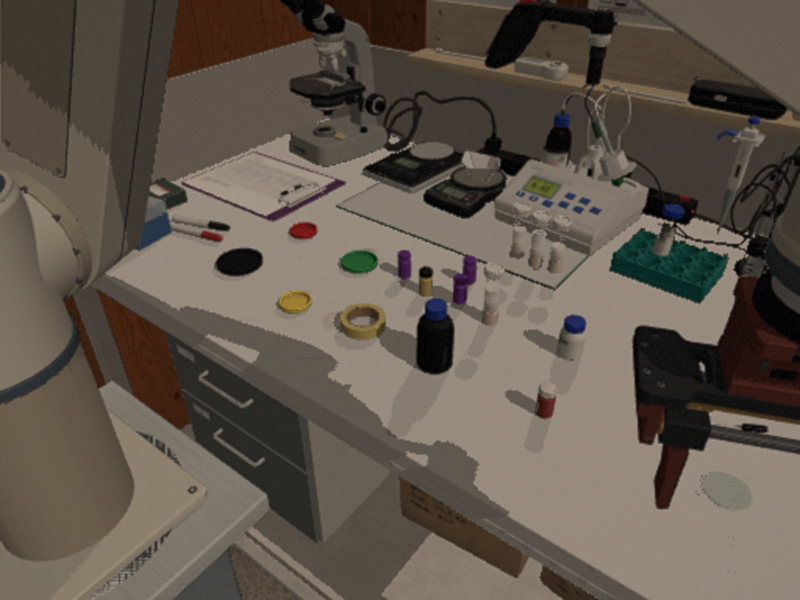

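View pics/side0.png

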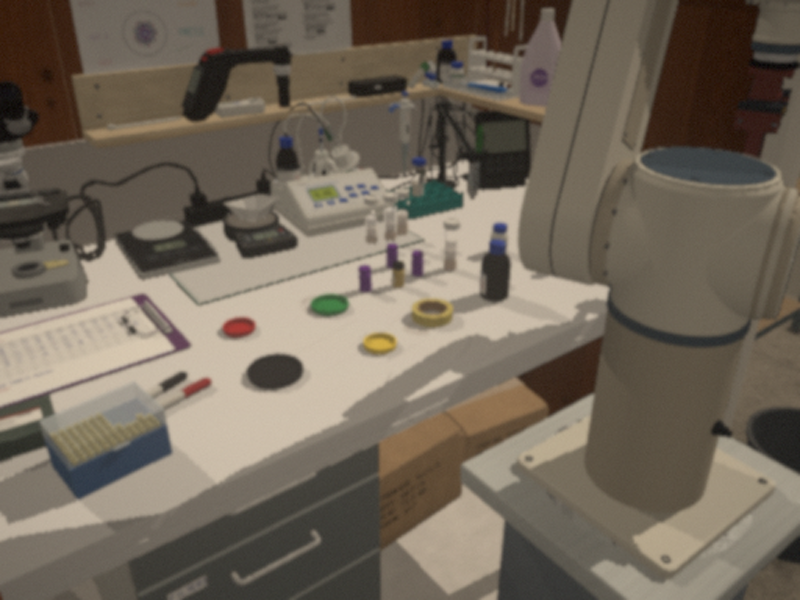

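Scene view (800×600): red jar cap (547,387), white bottle cap (574,322), black bottle cap (436,308), yellow jar cap (427,272) between purple look-alikes at (405,265), (460,290), (470,268); tube cap (494,270), tape (362,321). Saucers: yellow (295,302), red (303,230), green (359,262), black (240,262). The side view shows the same objects, with the red jar hidden.

```bash
cat >> h.py <<'E'
def s(a): return (a+.5)*.64-.5
E
python3 - <<'E'
from h import *
P={'yjar':('scene',427,271,47),'yjar_s':('side',398.5,267,47),'rjar':('scene',547,386,47),
'wb':('scene',574,322,60),'wb_s':('side',499,228,60),'bb':('scene',436,306,106),'bb_s':('side',498,244,106),
'tube':('scene',494,269,100),'tube_s':('side',452.5,223,100),
'ys':('scene',295,300,10.5),'ys_s':('side',380,342,10.5),'rs':('scene',303,229,10.5),'rs_s':('side',239,326,10.5),
'gs':('scene',359,260,10.5),'gs_s':('side',329.5,304,10.5),'bs':('scene',239.5,261,10.5),'bs_s':('side',275,370,10.5),
'tape':('scene',363,318,19),'tape_s':('side',432,309,19),'pA':('scene',405,254,47),'pA_s':('side',365,268,47),'pB':('scene',460,279,47),'pB_s':('side',418,254,47),'pC':('scene',470,261,47),'pC_s':('side',392,246,47)}
for k,(n,u,v,z) in P.items(): print(k,at(n,s(u),s(v),z).round(0)[:2])
im=ctrl.get_image('scene'); cv2.imwrite('pics/c1.png',cv2.resize(im[150:280,145:385],(800,433),interpolation=cv2.INTER_CUBIC))
im=ctrl.get_image('side'); cv2.imwrite('pics/c2.png',cv2.resize(im[130:250,140:340],(800,480),interpolation=cv2.INTER_CUBIC))
E
```

```text
yjar [582. -77.]
yjar_s [575. -63.]
rjar [ 454. -352.]
wb [ 581. -329.]
wb_s [ 580. -318.]
bb [ 444. -187.]
bb_s [ 446. -182.]
tube [ 578. -199.]
tube_s [ 580. -193.]
ys [430.  77.]
ys_s [432.  81.]
rs [608. 234.]
rs_s [611. 237.]
gs [586.  73.]
gs_s [588.  78.]
bs [456. 243.]
bs_s [460. 251.]
tape [451. -50.]
tape_s [455. -44.]
pA [603. -16.]
pA_s [607. -12.]
pB [ 594. -132.]
pB_s [ 599. -127.]
pC [ 650. -116.]
pC_s [ 659. -110.]
```

View pics/c1.png

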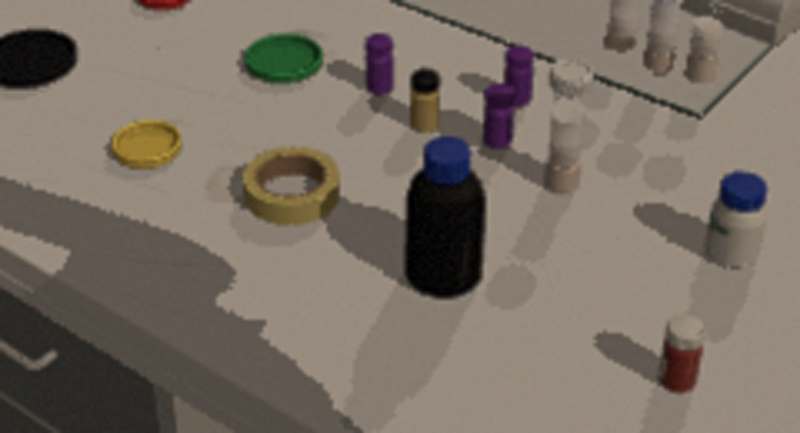

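View pics/c2.png

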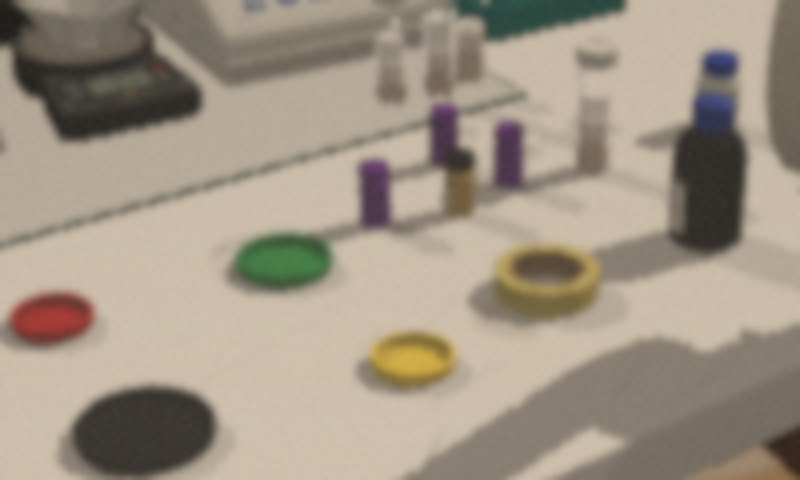

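Crops confirm the layout: the yellow jar stands between the purple jars A and B, so I'll grip it along world x. Moving above it for a wrist view.

Emit:
{"method": "servo_tool", "body": {
  "plan": [
    [0,[342,506,0],67.6],
    [0,[342,506,0],67.6],
    [0,[342,506,0],67.6],
    [0,[342,506,0],67.6],
    [0,[342,506,0],67.6],
    [0,[342,506,0],67.6],
    [0,[342,506,0],67.6],
    [0,[342,506,0],67.6],
    [0,[342,506,0],67.6],
    [0,[342,506,0],67.6]
  ]
}}

```text
t: 1.03
ee_pos: [471.5, -231.0, 236.8]
orientation: [2.216, 2.227, -0.0]
ft_force: [0.9, -0.1, 0.2]
width: 87.6
grasp_force: 0.0
```

Emit:
{"method": "servo_tool", "body": {
  "plan": [
    [0,[108,159,0],0],
    [0,[108,159,0],0],
    [0,[108,159,0],0],
    [0,[108,159,0],0],
    [0,[108,159,0],0],
    [0,[108,159,0],0],
    [0,[108,159,0],0]
  ]
}}

```text
t: 1.62
ee_pos: [579.1, -72.7, 236.3]
orientation: [-2.219, -2.223, 0.001]
ft_force: [0.6, 0.1, 0.2]
width: 87.7
grasp_force: 0.0
```

```bash
cat >> h.py <<'E'
def snap(tag):
    o=ctrl.get_obs(); im=ctrl.get_image('wrist'); cv2.imwrite(f'pics/{tag}.png',cv2.resize(im,(800,600),interpolation=cv2.INTER_CUBIC))
    print(o['ee_pos'].round(1),o['t']); return o
E
python3 - <<'E'
from h import *
o=snap('w1')
im=ctrl.get_image('scene'); cv2.imwrite('pics/s1.png',im)
for n,p in (('y',(579,-72,47)),('A',(605,-14,47)),('B',(597,-130,47)),('tube',(579,-196,100)),('gs',(587,75,10))): print(n,[round((a+.5)/.64-.5) for a in proj('wrist',p,o)])
E
```

```text
[579.1 -72.7 236.3] 1.6167
y [396, 273]
A [434, 192]
B [419, 346]
tube [396, 462]
gs [408, 61]
```

View pics/w1.png

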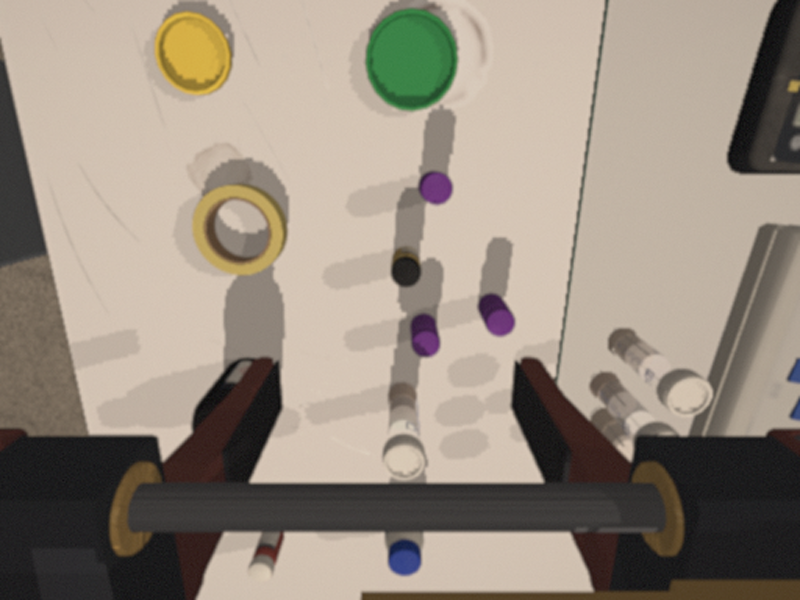

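Wrist view: yellow jar's cap (406,270), purple (436,187), (426,342), (500,321), tube cap (405,459), yellow saucer (194,53), green saucer (412,59), tape (239,227).

Run:
```python
from h import *
for n,u,v,z in (('y',406,270,47),('A',436,187,47),('B',426,342,47),('C',500,321,47),('tube',405,459,100),('ys',194,53,10.5),('gs',412,59,10.5),('tape',239,227,19),('red',262,567,47),('wb',405,557,60)): print(n,at('wrist',s(u),s(v),z).round(1))
```

```text
y [585.2 -71.4  47. ]
A [605.7 -12.2  47. ]
B [ 600.9 -128.2   47. ]
C [ 656.7 -111.    47. ]
tube [ 584.3 -195.4  100. ]
ys [434.1  78.3  10.5]
gs [589.3  74.4  10.5]
tape [456.6 -44.   19. ]
red [ 455.7 -348.7   47. ]
wb [ 585.6 -323.7   60. ]
```

Emit:
{"method": "servo_tool", "body": {
  "plan": [
    [0,[6,1.5,-40],0],
    [0,[6,1.5,-80],0],
    [0,[6,1.5,-120],0],
    [0,[6,1.5,-155],0],
    [0,[6,1.5,-185],0],
    [0,[6,1.5,-208],0],
    [0,[6,1.5,-208],0],
    [1,[6,1.5,-208],0],
    [1,[6,1.5,-208],0],
    [1,[6,1.5,-208],0]
  ]
}}

```text
t: 2.55
ee_pos: [586.0, -73.1, 30.7]
orientation: [2.222, 2.218, 0.003]
ft_force: [0.5, -0.3, 0.3]
width: 71.2
grasp_force: 0.0
```

Emit:
{"method": "servo_tool", "body": {
  "plan": [
    [1,[0,0,0],0],
    [1,[0,0,0],0],
    [1,[0,0,0],0],
    [1,[0,0,0],0],
    [1,[0,0,0],0],
    [1,[0,0,0],0]
  ]
}}

```text
t: 3.05
ee_pos: [584.9, -72.3, 28.8]
orientation: [2.223, 2.22, 0.0]
ft_force: [-0.5, 0.8, -0.2]
width: 31.2
grasp_force: 0.0
```

Emit:
{"method": "servo_tool", "body": {
  "plan": [
    [1,[0,0,0],0],
    [1,[0,0,0],0],
    [1,[0,0,0],0],
    [1,[0,0,0],0],
    [1,[0,0,10],0],
    [1,[0,0,30],0],
    [1,[0,0,60],0],
    [1,[0,0,85],0]
  ]
}}

```text
t: 3.72
ee_pos: [584.6, -72.4, 115.2]
orientation: [-2.222, -2.22, 0.001]
ft_force: [1.0, 0.2, 0.4]
width: 21.7
grasp_force: 29.9
```

Emit:
{"method": "servo_tool", "body": {
  "plan": [
    [1,[-25,25,0],0],
    [1,[-52,52,0],0],
    [1,[-80,79,0],0],
    [1,[-107,106,0],0],
    [1,[-130,129,0],0],
    [1,[-145,143,0],0],
    [1,[-152,150.5,0],0],
    [1,[-152,150.5,-20],0],
    [1,[-152,150.5,-40],0],
    [1,[-152,150.5,-40],0]
  ]
}}

```text
t: 4.55
ee_pos: [432.0, 77.9, 72.0]
orientation: [-2.221, -2.219, 0.004]
ft_force: [-0.4, -0.4, -0.3]
width: 22.1
grasp_force: 29.9
```

Run:
```python
from h import *
o=snap('w2'); p=o['ee_pos']
for q in ((432.5,78,10.5),(p[0],p[1],p[2]-28),(p[0],p[1],p[2]+19)): print([round((a+.5)/.64-.5) for a in proj('wrist',q,o)])
```

```text
[432.   77.9  72. ] 4.55
[397, 338]
[396, 369]
[395, 434]
```

View pics/w2.png

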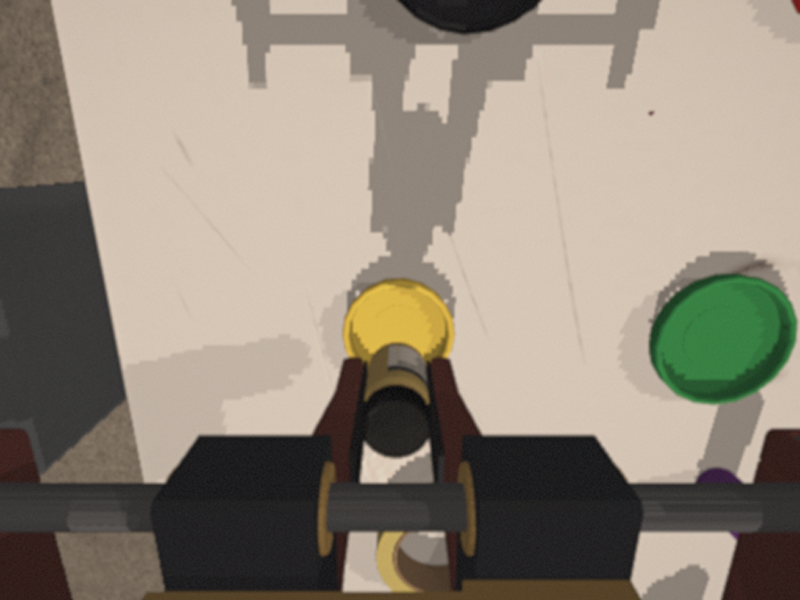

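Saucer rim spans columns 344–454 and its far edge is at row 278; jar hangs straight at column 396. Checking the row offset.

Run:
```python
from h import *
o=ctrl.get_obs(); p=o['ee_pos']; A=np.linspace(0,6.28,200)
def circ(c,r): 
    q=np.array([proj('wrist',(c[0]+r*np.cos(a),c[1]+r*np.sin(a),c[2]),o) for a in A])/.64
    return q.min(0).round(),q.max(0).round()
print(circ((432.5,78,10.5),26.5),circ((433,81,10.5),26.5))
print(circ((p[0],p[1],p[2]+19),10.5), circ((p[0],p[1]+3,p[2]+19),10.5))
```

```text
(array([341., 284.]), array([451., 387.])) (array([341., 277.]), array([453., 381.]))
(array([362., 404.]), array([429., 462.])) (array([361., 395.]), array([429., 454.]))
```

Emit:
{"method": "servo_tool", "body": {
  "plan": [
    [1,[1,0.5,-15],0],
    [1,[1,0.5,-28],0],
    [1,[1,0.5,-36],0],
    [1,[1,0.5,-40],0],
    [1,[1,0.5,-41.7],0],
    [1,[1,0.5,-41.7],0],
    [1,[1,0.5,-41.7],0],
    [1,[1,0.5,-41.7],0]
  ]
}}

```text
t: 5.27
ee_pos: [434.2, 78.6, 32.5]
orientation: [2.222, 2.22, 0.001]
ft_force: [-0.3, -0.4, 0.2]
width: 21.9
grasp_force: 29.9
```

Emit:
{"method": "servo_tool", "body": {
  "plan": [
    [1,[0,0,-0.8],0],
    [1,[0,0,-0.8],0],
    [1,[0,0,-0.8],0]
  ]
}}

```text
t: 5.52
ee_pos: [434.3, 78.7, 31.6]
orientation: [2.222, 2.22, 0.001]
ft_force: [-0.9, -0.8, 4.8]
width: 21.7
grasp_force: 30.0
```

Emit:
{"method": "servo_tool", "body": {
  "plan": [
    [0.45,[0,0,0],0],
    [0.45,[0,0,0],0],
    [0.45,[0,0,0],0],
    [0.45,[0,0,0],0],
    [0.45,[0,0,10],0],
    [0.45,[0,0,40],0],
    [0.2,[0,0,80],0],
    [0,[0,0,120],0],
    [0,[0,0,160],0],
    [0,[0,0,184],0]
  ]
}}

```text
t: 6.35
ee_pos: [434.7, 78.8, 219.6]
orientation: [2.221, 2.218, 0.006]
ft_force: [0.8, -0.3, -0.6]
width: 71.2
grasp_force: 0.0
```

Emit:
{"method": "servo_tool", "body": {
  "plan": [
    [0,[22,-400,0],0],
    [0,[22,-400,0],0],
    [0,[22,-400,0],0],
    [0,[22,-400,0],0],
    [0,[22,-400,0],0],
    [0,[22,-400,0],0],
    [0,[22,-400,0],0],
    [0,[22,-400,0],0],
    [0,[22,-400,0],0],
    [0,[22,-400,0],0]
  ]
}}

```text
t: 7.18
ee_pos: [455.6, -325.1, 216.0]
orientation: [2.223, 2.217, -0.0]
ft_force: [1.0, 0.7, 0.1]
width: 88.0
grasp_force: 0.0
```

Emit:
{"method": "servo_tool", "body": {
  "plan": [
    [0,[0,-27,0],0],
    [0,[0,-27,0],0],
    [0,[0,-27,0],0]
  ]
}}

```text
t: 7.43
ee_pos: [455.3, -349.2, 215.4]
orientation: [-2.225, -2.217, -0.0]
ft_force: [-0.4, 1.0, -0.3]
width: 87.8
grasp_force: 0.0
```

Run:
```python
from h import *
o=snap('w3'); print(o['orientation'])
```

```text
[ 455.3 -349.2  215.4] 7.4333
[-2.22502666e+00 -2.21741116e+00 -9.27078738e-05]
```

View pics/w3.png

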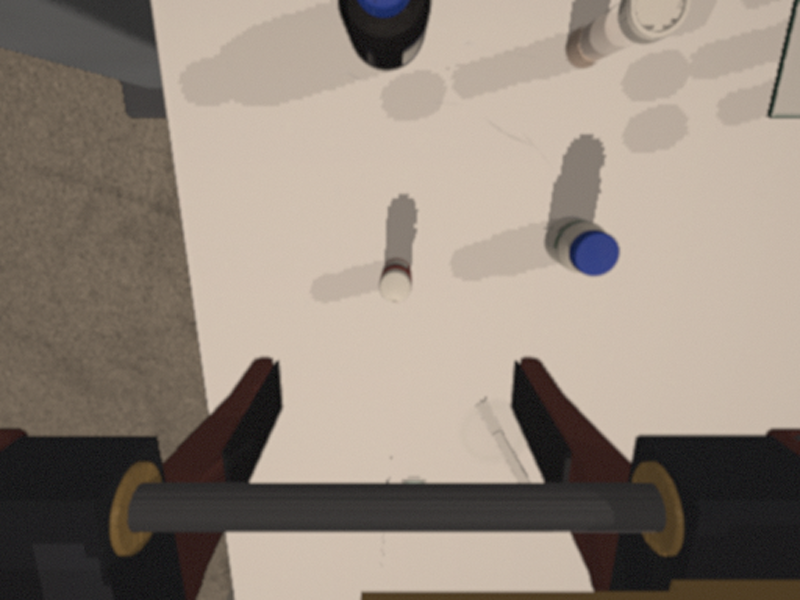

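Red jar's white cap is at (396,286), white bottle's blue cap at (595,253), with a hint of green band at (560,240).

Run:
```python
from h import *
for n,u,v,z in (('red',396,286,47),('wb',595,253,60)): print(n,at('wrist',s(u),s(v),z).round(1))
```

```text
red [ 455.1 -351.3   47. ]
wb [ 584.8 -325.6   60. ]
```

Emit:
{"method": "servo_tool", "body": {
  "plan": [
    [0,[0,-1,-40],0],
    [0,[0,-1,-80],0],
    [0,[0,-1,-120],0],
    [0.2,[0,-1,-155],0],
    [0.3,[0,-1,-178],0],
    [0.5,[0,-1,-186.5],0],
    [1,[0,-1,-186.5],0],
    [1,[0,-1,-186.5],0],
    [1,[0,-1,-186.5],0],
    [1,[0,-1,-186.5],0]
  ]
}}

```text
t: 8.32
ee_pos: [457.0, -350.0, 30.7]
orientation: [2.22, 2.218, 0.001]
ft_force: [0.5, 0.4, 0.8]
width: 44.7
grasp_force: 0.0
```

Emit:
{"method": "servo_tool", "body": {
  "plan": [
    [1,[0,0,0],0],
    [1,[0,0,0],0],
    [1,[0,0,0],0],
    [1,[0,0,0],0],
    [1,[0,0,0],0],
    [1,[0,0,0],0]
  ]
}}

```text
t: 8.82
ee_pos: [456.1, -349.7, 29.2]
orientation: [2.222, 2.22, 0.0]
ft_force: [-1.1, 0.9, 6.5]
width: 22.0
grasp_force: 30.0
```

Emit:
{"method": "servo_tool", "body": {
  "plan": [
    [1,[0,0,10],0],
    [1,[0,0,40],0],
    [1,[0,0,80],0],
    [1,[10,30,110],0],
    [1,[20,60,135],0],
    [1,[30,98,145],0],
    [1,[40,138,145],0],
    [1,[50,178,145],0],
    [1,[60,218,145],0],
    [1,[70,258,145],0]
  ]
}}

```text
t: 9.65
ee_pos: [525.8, -89.5, 174.4]
orientation: [2.223, 2.219, 0.0]
ft_force: [0.2, -0.4, -0.9]
width: 22.0
grasp_force: 30.0
```

Emit:
{"method": "servo_tool", "body": {
  "plan": [
    [1,[10,40,0],0],
    [1,[20,80,0],0],
    [1,[30,120,0],0],
    [1,[40,160,0],0],
    [1,[50,200,0],0],
    [1,[60,240,-20],0],
    [1,[70,275,-40],0],
    [1,[80,305,-60],0],
    [1,[85,325,-80],0],
    [1,[85.5,329,-100],0]
  ]
}}

```text
t: 10.48
ee_pos: [612.3, 241.6, 73.3]
orientation: [2.219, 2.223, 0.004]
ft_force: [-0.5, 0.3, 0.2]
width: 21.4
grasp_force: 30.0
```

Emit:
{"method": "servo_tool", "body": {
  "plan": [
    [1,[0,0,0],0],
    [1,[0,0,0],0]
  ]
}}

```text
t: 10.65
ee_pos: [610.2, 237.4, 72.9]
orientation: [-2.221, -2.22, 0.005]
ft_force: [-0.1, 0.8, -0.7]
width: 21.9
grasp_force: 30.0
```

```bash
cat >> h.py <<'E'
def circ(c,r,o):
    q=np.array([proj('wrist',(c[0]+r*np.cos(a),c[1]+r*np.sin(a),c[2]),o) for a in np.linspace(0,6.28,200)])/.64
    return q.min(0).round(),q.max(0).round()
E
python3 - <<'E'
from h import *
o=snap('w4'); p=o['ee_pos'];print(o['width'])
print(circ((611.5,237.3,10.5),26.5,o),circ((p[0],p[1],p[2]+19),10.5,o),circ((456,251,10.5),41,o))
E
```

```text
[610.2 237.4  72.9] 10.65
21.945895183607124
(array([343., 284.]), array([454., 387.])) (array([362., 404.]), array([429., 462.])) (array([-21., 222.]), array([156., 388.]))
```

View pics/w4.png

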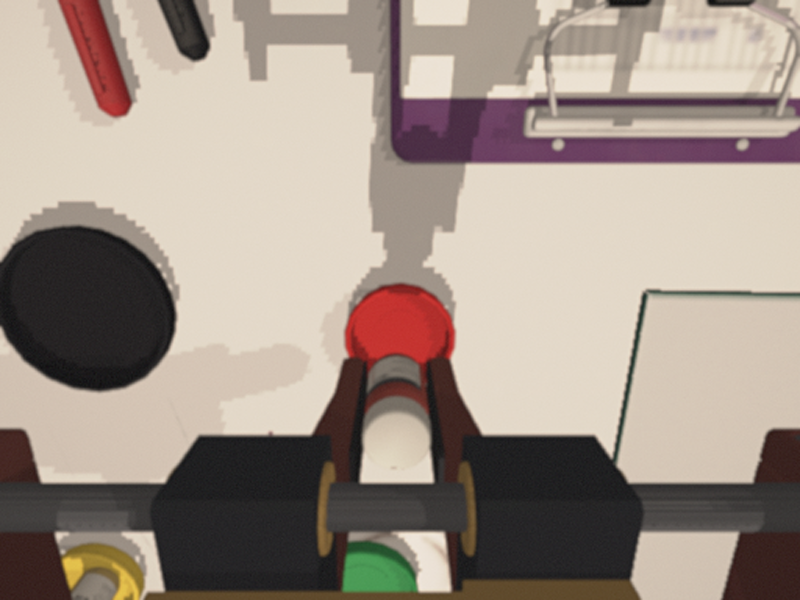

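Red saucer rim spans 345–455 with its top at 284 (as predicted); the black saucer spans x 0–176, y 226–389, so it lies near (465,250).

Emit:
{"method": "servo_tool", "body": {
  "plan": [
    [1,[1,1.8,-15],0],
    [1,[1,1.8,-28],0],
    [1,[1,1.8,-36],0],
    [1,[1,1.8,-40],0],
    [1,[1,1.8,-41.5],0],
    [1,[1,1.8,-42],0],
    [1,[1,1.8,-42],0],
    [1,[1,1.8,-42],0]
  ]
}}

```text
t: 11.37
ee_pos: [611.5, 238.6, 32.2]
orientation: [-2.223, -2.219, 0.004]
ft_force: [-3.5, -1.4, 9.3]
width: 21.9
grasp_force: 30.1
```

Emit:
{"method": "servo_tool", "body": {
  "plan": [
    [1,[0,0,-0.3],0],
    [1,[0,0,-0.5],0],
    [1,[0,0,-0.5],0]
  ]
}}

```text
t: 11.62
ee_pos: [611.5, 238.6, 32.1]
orientation: [-2.223, -2.219, 0.003]
ft_force: [-5.5, -2.6, 12.7]
width: 21.7
grasp_force: 30.1
```

Emit:
{"method": "servo_tool", "body": {
  "plan": [
    [0.45,[0,0,0],0],
    [0.45,[0,0,0],0],
    [0.45,[0,0,0],0],
    [0.45,[0,0,0],0],
    [0.45,[0,0,10],0],
    [0.3,[0,0,40],0],
    [0,[0,0,80],0],
    [0,[0,-10,120],0],
    [0,[0,-30,155],0],
    [0,[0,-65,170],0]
  ]
}}

```text
t: 12.45
ee_pos: [614.8, 176.7, 207.4]
orientation: [2.217, 2.221, 0.012]
ft_force: [1.7, 0.8, 0.4]
width: 78.0
grasp_force: 0.0
```

Emit:
{"method": "servo_tool", "body": {
  "plan": [
    [0,[-26,-400,0],0],
    [0,[-26,-400,0],0],
    [0,[-26,-400,0],0],
    [0,[-26,-400,0],0],
    [0,[-26,-400,0],0],
    [0,[-26,-400,0],0],
    [0,[-26,-400,0],0],
    [0,[-26,-400,0],0],
    [0,[-26,-400,0],0],
    [0,[-26,-400,0],0]
  ]
}}

```text
t: 13.28
ee_pos: [585.8, -229.4, 202.0]
orientation: [2.224, 2.217, -0.0]
ft_force: [0.6, 0.2, -0.6]
width: 87.9
grasp_force: 0.0
```

Emit:
{"method": "servo_tool", "body": {
  "plan": [
    [0,[0,-40,0],0],
    [0,[0,-70,0],0],
    [0,[0,-93,0],0],
    [0,[0,-98,0],0],
    [0,[0,-98,0],0],
    [0,[0,-98,0],0]
  ]
}}

```text
t: 13.78
ee_pos: [586.1, -322.9, 201.2]
orientation: [-2.223, -2.219, -0.0]
ft_force: [-0.3, 1.1, -0.2]
width: 87.6
grasp_force: 0.0
```

Run:
```python
from h import *
o=snap('w5');print(circ((585,-325,60),14.5,o))
im=ctrl.get_image('scene'); cv2.imwrite('pics/s2.png',cv2.resize(im[80:280,100:420],(800,500),interpolation=cv2.INTER_CUBIC))
```

```text
[ 586.1 -322.9  201.2] 13.7833
(array([371., 273.]), array([417., 317.]))
```

View pics/w5.png

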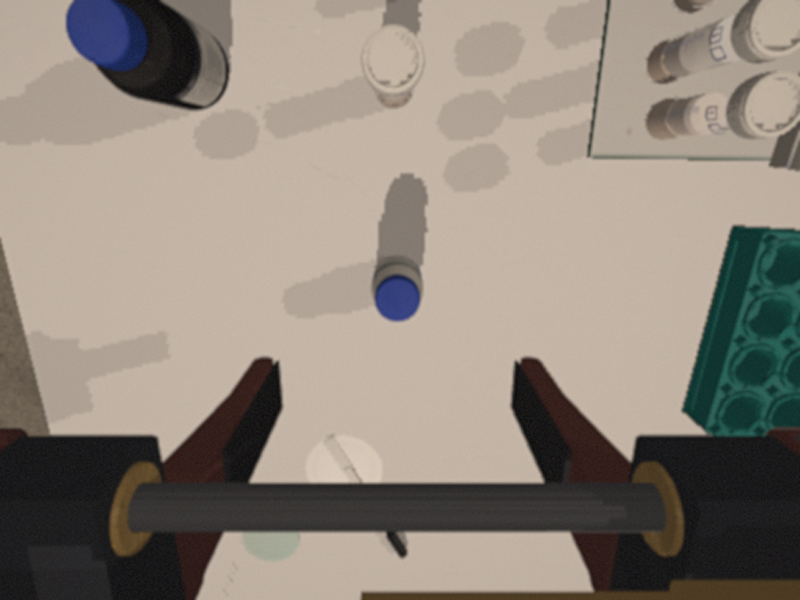

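View pics/s2.png

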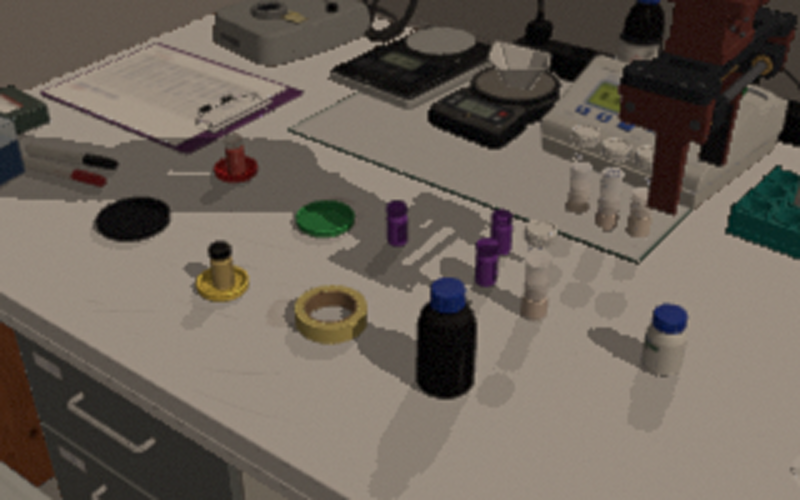

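Both jars stand upright in their saucers. White bottle's cap spans 375–421 × 276–321, so it is at (587,−327).

Emit:
{"method": "servo_tool", "body": {
  "plan": [
    [0,[1,-4,-40],0],
    [0,[1,-4,-80],0],
    [0,[1,-4,-120],0],
    [0,[1,-4,-150],0],
    [0,[1,-4,-168],0],
    [0.2,[1,-4,-176],0],
    [0.4,[1,-4,-176],0],
    [1,[1,-4,-176],0],
    [1,[1,-4,-176],0],
    [1,[1,-4,-176],0]
  ]
}}

```text
t: 14.72
ee_pos: [588.6, -328.0, 27.2]
orientation: [2.22, 2.218, 0.001]
ft_force: [-0.1, -0.7, -0.9]
width: 57.9
grasp_force: 0.0
```

Emit:
{"method": "servo_tool", "body": {
  "plan": [
    [1,[0,0,0],0],
    [1,[0,0,0],0],
    [1,[0,0,0],0],
    [1,[0,0,0],0],
    [1,[0,0,0],0]
  ]
}}

```text
t: 15.13
ee_pos: [587.6, -327.8, 25.8]
orientation: [2.222, 2.22, 0.0]
ft_force: [-0.9, 0.4, 5.7]
width: 35.4
grasp_force: 30.0
```

Emit:
{"method": "servo_tool", "body": {
  "plan": [
    [1,[0,0,10],0],
    [1,[0,0,40],0],
    [1,[0,0,80],0],
    [1,[0,0,120],0],
    [1,[0,15,145],0],
    [1,[0,45,150],0],
    [1,[0,85,150],0],
    [1,[1,125,150],0],
    [1,[1,165,150],0],
    [1,[2,205,150],0]
  ]
}}

```text
t: 15.97
ee_pos: [588.8, -121.0, 175.8]
orientation: [2.223, 2.219, 0.0]
ft_force: [0.7, 0.3, -0.7]
width: 35.3
grasp_force: 30.0
```

Emit:
{"method": "servo_tool", "body": {
  "plan": [
    [1,[0,40,0],0],
    [1,[0,80,0],0],
    [1,[0,120,0],0],
    [1,[0,150,0],0],
    [1,[0,175,0],0],
    [1,[0,192,-20],0],
    [1,[0,199,-45],0],
    [1,[0,199,-75],0],
    [1,[0,199,-100],0],
    [1,[0,199,-100],0]
  ]
}}

```text
t: 16.8
ee_pos: [586.0, 76.4, 71.1]
orientation: [-2.219, -2.217, 0.01]
ft_force: [-0.7, -0.7, -1.0]
width: 35.3
grasp_force: 30.0
```

Emit:
{"method": "servo_tool", "body": {
  "plan": [
    [1,[0,0,0],0],
    [1,[0,0,0],0]
  ]
}}

```text
t: 16.97
ee_pos: [590.1, 76.4, 76.5]
orientation: [2.222, 2.219, 0.002]
ft_force: [0.3, 0.1, 0.1]
width: 35.6
grasp_force: 30.0
```

Run:
```python
from h import *
o=snap('w6'); p=o['ee_pos'];print(o['width'])
print(circ((589.5,77,10.5),33,o),circ((p[0],p[1],p[2]+35),14.5,o))
```

```text
[590.1  76.4  76.5] 16.9667
35.57859283966239
(array([326., 267.]), array([462., 395.])) (array([344., 420.]), array([447., 508.]))
```

View pics/w6.png

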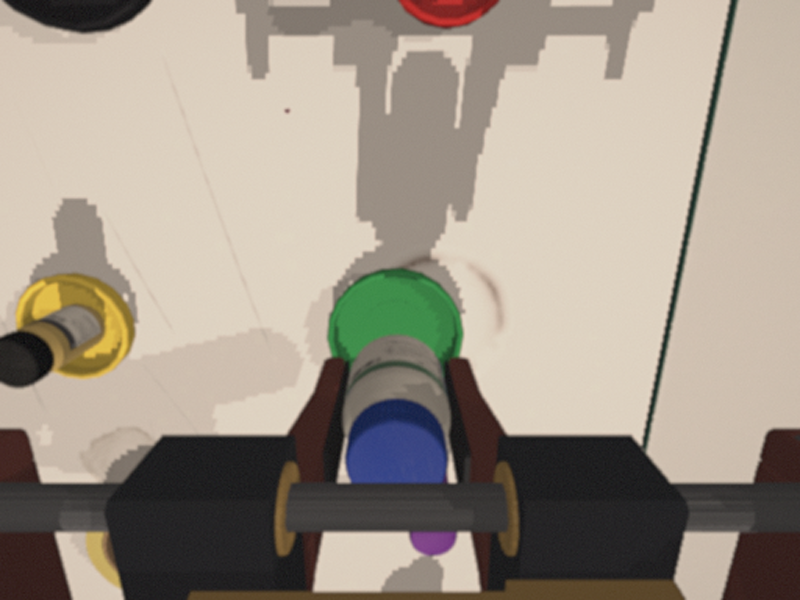

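Green rim spans 328–463 with its top at 268, as predicted, and the bottle is centred at column 397. Lowering.

Emit:
{"method": "servo_tool", "body": {
  "plan": [
    [1,[0,0,-15],0],
    [1,[0,0,-30],0],
    [1,[0,0,-40],0],
    [1,[0,0,-44.5],0],
    [1,[0,0,-46.3],0],
    [1,[0,0,-46.8],0],
    [1,[0,0,-47],0],
    [1,[0,0,-47],0]
  ]
}}

```text
t: 17.68
ee_pos: [589.8, 76.5, 28.8]
orientation: [2.222, 2.22, 0.001]
ft_force: [-0.6, -0.6, -1.1]
width: 35.7
grasp_force: 30.0
```

Emit:
{"method": "servo_tool", "body": {
  "plan": [
    [1,[0,0,-0.4],0],
    [1,[0,0,-0.8],0],
    [1,[0,0,-0.8],0]
  ]
}}

```text
t: 17.93
ee_pos: [589.9, 76.5, 28.8]
orientation: [2.222, 2.22, 0.001]
ft_force: [-3.1, -1.3, 10.3]
width: 35.4
grasp_force: 30.0
```

Emit:
{"method": "servo_tool", "body": {
  "plan": [
    [0.3,[0,0,0],0],
    [0.3,[0,0,0],0],
    [0.3,[0,0,0],0],
    [0.3,[0,0,0],0],
    [0.3,[0,0,10],0],
    [0,[0,0,45],0],
    [0,[0,0,85],0],
    [0,[0,0,125],0],
    [0,[-10,-20,155],0],
    [0,[-30,-50,180],0]
  ]
}}

```text
t: 18.77
ee_pos: [562.7, 28.9, 210.1]
orientation: [2.217, 2.22, 0.007]
ft_force: [0.3, -0.8, -0.5]
width: 87.1
grasp_force: 0.0
```

Emit:
{"method": "servo_tool", "body": {
  "plan": [
    [0,[-116,-212,0],0],
    [0,[-116,-212,0],0],
    [0,[-116,-212,0],0],
    [0,[-116,-212,0],0],
    [0,[-116,-212,0],0],
    [0,[-116,-212,0],0],
    [0,[-116,-212,0],0],
    [0,[-116,-212,0],0],
    [0,[-116,-212,0],0]
  ]
}}

```text
t: 19.52
ee_pos: [444.6, -183.9, 206.6]
orientation: [2.223, 2.219, 0.001]
ft_force: [0.1, -0.1, -0.4]
width: 88.3
grasp_force: 0.0
```

Run:
```python
from h import *
o=snap('w7');print(circ((446,-184,106),14.5,o),circ((446,-184,55),33,o))
```

```text
[ 444.6 -183.9  206.6] 19.5167
(array([372., 287.]), array([424., 337.])) (array([348., 238.]), array([448., 334.]))
```

View pics/w7.png

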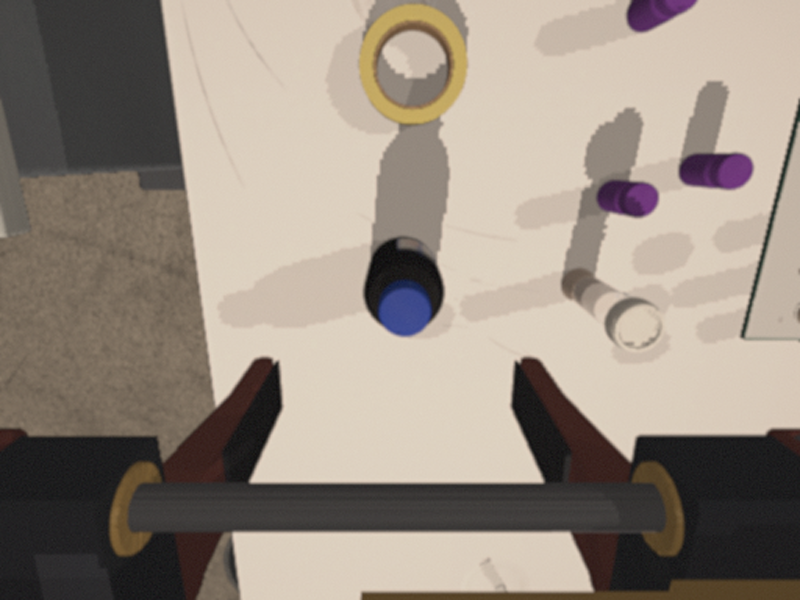

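Bottle's cap spans 379–432 (bottom 336) and its body 364–443, so the body is 52 mm wide (cylinder up to 66 mm height), at about (450,−183.5).

Emit:
{"method": "servo_tool", "body": {
  "plan": [
    [0,[5,0.5,0],0],
    [0,[5,0.5,-40],0],
    [0,[5,0.5,-80],0],
    [0,[5,0.5,-115],0],
    [0,[5,0.5,-140],0],
    [0,[5,0.5,-155],0],
    [0,[5,0.5,-155],0],
    [1,[5,0.5,-155],0],
    [1,[5,0.5,-155],0],
    [1,[5,0.5,-155],0]
  ]
}}

```text
t: 20.4
ee_pos: [450.6, -183.6, 52.4]
orientation: [2.22, 2.219, 0.001]
ft_force: [-0.5, -0.3, 0.4]
width: 71.2
grasp_force: 0.0
```

Emit:
{"method": "servo_tool", "body": {
  "plan": [
    [1,[0,0,0],0],
    [1,[0,0,0],0],
    [1,[0,0,0],0],
    [1,[0,0,0],0],
    [1,[0,0,0],0],
    [1,[0,0,0],0]
  ]
}}

```text
t: 20.9
ee_pos: [449.8, -183.8, 51.9]
orientation: [2.222, 2.219, 0.001]
ft_force: [-0.7, 0.2, 6.6]
width: 51.5
grasp_force: 30.0
```

Emit:
{"method": "servo_tool", "body": {
  "plan": [
    [1,[0,0,10],0],
    [1,[0,0,35],0],
    [1,[0,0,70],0],
    [1,[0,15,100],0],
    [1,[0,40,110],0],
    [1,[2,75,110],0],
    [1,[4,112,110],0],
    [1,[6,150,110],0],
    [1,[7,188,110],0],
    [1,[8,226,110],0]
  ]
}}

```text
t: 21.73
ee_pos: [456.9, 44.0, 161.8]
orientation: [2.223, 2.219, 0.0]
ft_force: [1.1, -0.9, -1.6]
width: 51.4
grasp_force: 30.0
```

Emit:
{"method": "servo_tool", "body": {
  "plan": [
    [1,[0,38,0],0],
    [1,[2,76,0],0],
    [1,[3,112,0],0],
    [1,[4,145,0],0],
    [1,[5,175,0],0],
    [1,[5,196,-10],0],
    [1,[5,207,-30],0],
    [1,[5,207,-50],0],
    [1,[5,207,-60],0],
    [1,[5,207,-60],0]
  ]
}}

```text
t: 22.57
ee_pos: [460.6, 248.6, 99.4]
orientation: [-2.221, -2.22, 0.007]
ft_force: [0.8, 0.1, -0.8]
width: 51.6
grasp_force: 30.0
```

Emit:
{"method": "servo_tool", "body": {
  "plan": [
    [1,[0,0,0],0],
    [1,[0,0,0],0]
  ]
}}

```text
t: 22.73
ee_pos: [462.9, 249.2, 102.0]
orientation: [2.223, 2.219, 0.001]
ft_force: [0.3, -0.5, -0.3]
width: 51.8
grasp_force: 30.0
```

Run:
```python
from h import *
o=snap('w8'); p=o['ee_pos'];print(o['width'])
print(circ((463,249.5,10.5),41,o),circ((p[0],p[1],p[2]+55),14.5,o))
```

```text
[462.9 249.2 102. ] 22.7333
51.81474173524811
(array([319., 241.]), array([472., 386.])) (array([335., 466.]), array([455., 565.]))
```

View pics/w8.png

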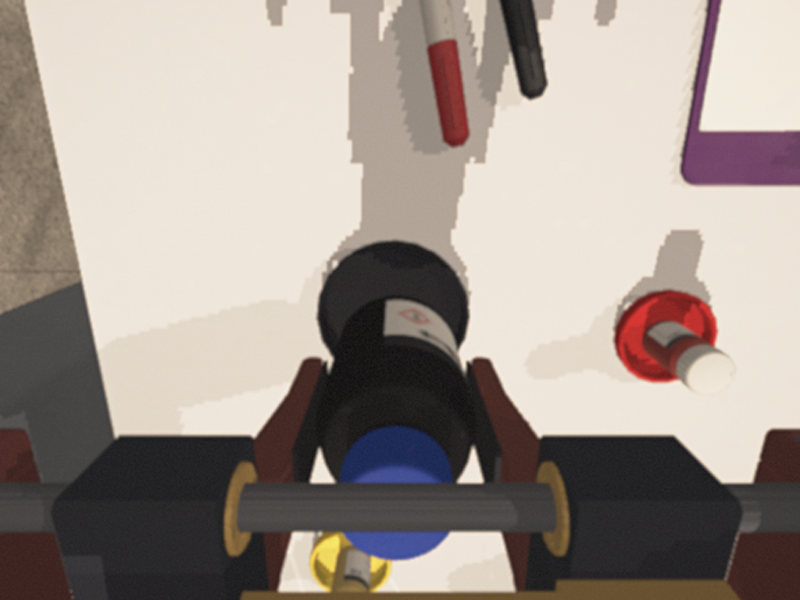

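Black rim spans 318–469 with its top at 241; it is aligned within 1 mm. Lowering.

Emit:
{"method": "servo_tool", "body": {
  "plan": [
    [1,[-0.5,0.5,-15],0],
    [1,[-0.5,0.5,-30],0],
    [1,[-0.5,0.5,-40],0],
    [1,[-0.5,0.5,-44.5],0],
    [1,[-0.5,0.5,-46.3],0],
    [1,[-0.5,0.5,-46.8],0],
    [1,[-0.5,0.5,-46.8],0],
    [1,[-0.5,0.5,-46.8],0]
  ]
}}

```text
t: 23.45
ee_pos: [462.4, 250.1, 55.0]
orientation: [2.223, 2.22, 0.002]
ft_force: [-0.2, 0.4, -1.8]
width: 51.3
grasp_force: 30.0
```

Emit:
{"method": "servo_tool", "body": {
  "plan": [
    [1,[0,0,-0.3],0],
    [1,[0,0,-0.5],0],
    [1,[0,0,-0.5],0]
  ]
}}

```text
t: 23.7
ee_pos: [462.4, 250.2, 54.9]
orientation: [2.223, 2.22, 0.002]
ft_force: [-1.1, -1.5, 7.9]
width: 51.7
grasp_force: 30.0
```

Contact. Release, lift and back off, then check.

Emit:
{"method": "servo_tool", "body": {
  "plan": [
    [0.2,[0,0,0],0],
    [0,[0,0,0],0],
    [0,[0,0,0],0],
    [0,[0,0,0],0],
    [0,[0,0,0],0],
    [0,[0,0,10],0],
    [0,[0,0,40],0],
    [0,[0,0,80],0],
    [0,[0,0,120],0],
    [0,[0,0,160],0]
  ]
}}

```text
t: 24.53
ee_pos: [461.3, 249.6, 216.0]
orientation: [-2.223, -2.22, 0.001]
ft_force: [0.2, 0.7, 0.0]
width: 87.8
grasp_force: 0.0
```

Emit:
{"method": "servo_tool", "body": {
  "plan": [
    [0,[0,-40,30],0],
    [0,[0,-80,30],0],
    [0,[0,-120,30],0],
    [0,[0,-160,30],0],
    [0,[0,-200,30],0],
    [0,[0,-240,30],0],
    [0,[0,-280,30],0],
    [0,[0,-300,30],0],
    [0,[0,-300,30],0],
    [0,[0,-300,30],0]
  ]
}}

```text
t: 25.37
ee_pos: [461.7, -50.9, 244.3]
orientation: [2.226, 2.217, 0.001]
ft_force: [0.0, 0.7, -0.6]
width: 87.5
grasp_force: 0.0
```

Run:
```python
from h import *
a=ctrl.get_image('scene')[80:240,110:400]; b=ctrl.get_image('side')[120:260,100:350]
f=lambda x:cv2.resize(x,(520,300),interpolation=cv2.INTER_CUBIC)
cv2.imwrite('pics/end.png',np.vstack([f(a),f(b)]))
```

```text
(no output)
```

View pics/end.png

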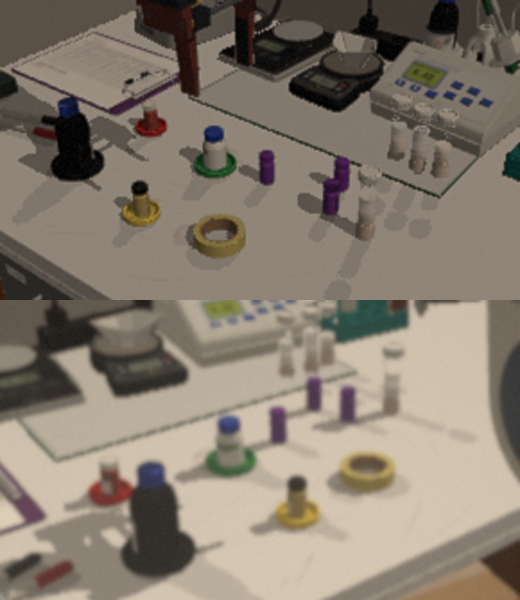

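All four stand upright in their saucers (black (77,150), red (151,120), green (215,155), yellow (141,205) in the scene half), and the tube and tape are where they were.

```bash
python3 -c "
from workcell import ctrl
print(ctrl.close_job())"
```

```text
the job is handed in; nothing more can be done
None
```

All four containers are upright in their own saucers, placed in the order you listed; the tube and tape were left in place, and the job was handed in at about 25 s of the 106 s allowed.

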